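# Put the last bath ball in its tray and slide the tray up the drying slope

## Robot

A 6-joint arm with a two-finger parallel gripper is mounted at the origin on the work surface. World frame = base frame: x ahead of the robot, y to its left, z up, the work surface at z = 0. Lengths are in mm, angles in rad, forces in N, time in s.
With the tool pointing down it reaches from about 300 to 775 mm from the base axis. Payload 14.6 kg.
Tool frame: the origin (TCP) lies on the mounting face of the last link; the fingertips stand 199 mm ahead of it and the grasp point (between the pads) lies 180 mm ahead of it; z points along the fingers, y is the line along which they close (so a half turn about z gives the same grasp; the last joint's range is limited). The gripper opens to 94 mm and grips with 3 to 60 N. Pads are 16 mm wide; open, the fingers measure 119 mm over their backs; the gripper's body (75 mm by 177 mm) begins 78 mm behind the grasp point.
Start: joints at [-1.368, 0.3, 1.521, -0, 1.321, -0.067], TCP at [146.59, -530.096, 404.646] pointing down, gripper open.
Joint ranges: [-3.03, 3.03], [-0.79, 2.21], [0.23, 2.52], [-1.04, 4.18], [0, 3.07], [-2.55, 2.55]. Speed limits (rad/s): [2.22, 2.22, 2.57, 3.14, 3.14, 3.14].

## Interface

Orientations are given as [roll, pitch, yaw] about the fixed x, y, z axes, in that order (R = Rz(yaw) Ry(pitch) Rx(roll)).
In Python, from cell import manip gives the robot as it stands. The module is installed in compiled form; this text tells all that it offers.
- The arm moves only by the shell command python3 -m creep 'ROWS' [FORCE]. ROWS is a JSON object of lists of equal length, an entry for each row: "slide": the shift along the world's x, y, z in cm, a list of three; "turn": the turn about the world's z in rad; "claw": the opening, from 0 (shut) to 1 (fully open). A call has 1 to 8 rows; each row shifts and turns the commanded pose from where the row before left it; what a row does not reach is not made up. A row lasts 1/8 s, in which the tool goes at most 62.5 mm and 10.7 degrees, less where a joint would pass 70% of its speed; a pose out of reach is approached as far as the arm can. A call with a gripper value outside its range is refused whole. The fingers move at their own pace and stop on an object; FORCE is the grip in N (left out, the last holds). Time passes only in rows, so rows that do not move let the fingers close. It gives the time, the measured TCP pose, the force, the opening and the grip force at its end, in the units of the state.
- manip.read_state(): the state, without advancing time (a new reading comes with each control period).
- manip.camera(name): name is "scene" or "top" or "wrist"; returns (picture, depth): 384x512x3 uint8, red, green, blue; 384x512 float32, mm along the optical axis (not along the pixel's ray), 0 where there is no reading.
- manip.calibration(name): a dict with "intrinsics" (3x3 intrinsics, pixels), "k1" (the pictures are not rectified: a ray, as slopes to the right and down, at radius r is drawn at 1 + k1 r^2 times it, then the intrinsics apply), "pose" (4x4, takes a point from camera to world coordinates). Camera axes: x right, y up, looking along -z (the intrinsics and any distortion apply to the point x, -y, -z); pixel columns grow to the right and rows downward; lengths in mm; the calibration is good to about 2 mm. A picture is of the moment at which its call begins: read the wrist's pose just before it. calibration takes no time and is no camera call; for the wrist camera it gives the pose at the moment of the call.
- manip.sign_off(): hands the job in; it is judged then, once.
Trained networks look in the newest picture that a camera, given by its name, has taken for a name from the list of things; names that differ only in an ending like _2 or _b are one class to them, and where a whole thing is asked for, a point or a joint stands for the part that bears it (a point fixed in the world has none). Each returns a list of dicts, best first, with "score" (0 to 1); they miss things now and then, are a little off and sometimes report something else, mostly with a low value. They report only what shows in the picture. A call takes as long as a camera call. They do not tell look-alikes from the thing itself.
- manip.cut_out(query, camera): "mask" (384x512 bool, what is visible of it) and "position" ([column, row] in pixels, amid what is visible of it).
The state is a dict: "clock": time; "joints": joint angles; "qd": joint speeds; "effort": joint torques, N m; "eef_pos": TCP position; "eef_rot": TCP orientation; "wrist_force": force on the tool from outside, world axes, zero at the start; "moment": the same for the moment, N m; "finger_gap": finger opening in mm; "finger_force": force on a finger pad.
Only numpy, scipy, OpenCV 4.12 (cv2) and the standard library are available. Lean on these libraries where they do the work, as an engineer would, in place of code of your own. Each camera call takes 0.05 s, during which the arm holds its last target. There are 200 camera calls.

## Task

Take the bath ball from the small glass dish and set it gently into the empty dimple of the bamboo tray, beside the ball that is already there; they are brittle, so do not squeeze, press or drop it. Then push the tray up the white sloped rack until it rests square against the stop at the top, with both balls still in their dimples. Leave everything else on the shelf where it is.

Things in the scene. Friction and masses are not known exactly. Their poses are not given: they have to be found in the camera images.
- ball_center (a point): Centre of the bath ball to move: pale, brittle, 64 mm across, about 140 g. It starts resting on the rim of a small fixed round glass dish, 24 mm high and 54 mm across at the rim (60 at the foot), its centre 47 mm above the shelf. It bears a grip of 20 N a finger (5 to 10 N is plenty) and 25 N against the tray, but no free fall of over 10 mm.
- ball_in_tray_center (a point): Centre of a second, identical bath ball, which starts in the left or the right dimple of the tray (drawn by lot). The other dimple is the empty one.
- tray: Loose bamboo tray, about 0.35 kg, low on the slope. Origin: centre of underside; x up the slope, y left, z square to it. 130 mm along x, 172 wide, slab 30 thick; a push bar along its low edge (x -65 to -53 mm) is only 24 high. Dimples at x 20, y +-43 mm, 45 across, 18 deep; a ball sinks about 8 mm. Friction holds it wherever left; pushing it up takes about 4 to 10 N.
- seat_left (a point): Where the centre of a ball comes to rest in the left (+y) dimple: tray x = 20, y = 43, z = 53.7 mm, that is 23.7 mm above the slab's top. Moves with the tray.
- seat_right (a point): The same for the right (-y) dimple: tray x = 20, y = -43, z = 53.7 mm.
- tray_bar (a point): Middle of the push bar on the tray's low edge, 12 mm above the underside (12 mm below the bar's top); push low here, so that the tray does not tip; the outer face to push is 6 mm further down the slope.
- ramp: White sloped rack, fixed: board 270 x 206 mm rising 7 degrees along its x (away from the robot), with a stop across the top end and side rails 12 mm above the board (9 mm play each side of the tray). Origin on the shelf under the board's middle, axes level, x uphill; the surface there is 32 mm up. The tray has 80 to 112 mm to go.
- ramp_stop (a point): Middle of the stop's face, at the board's surface; the stop stands 24 mm above the board. With the tray home its origin is 65 mm down the slope from this point.
- storage_box: Bystander, to be left alone: white plastic storage box with grey side latches, 190 x 210 x 125 mm, far left. Origin on its underside.
- incense_holder: Bystander, to be left alone: low white ceramic incense holder, 45 x 160 x 28 mm, beyond the dish. Origin on its underside.
- toothbrush: Bystander, to be left alone: bamboo toothbrush, 170 mm long, 19 mm high, lying across the shelf near the robot on its right. Origin on its underside.
- ice_roller: Bystander, to be left alone: pale silicone ice roller, about 200 mm long and 56 mm high, right. Origin on its underside.
- tumbler: Bystander, to be left alone: white ceramic tumbler, 72 mm across, 100 mm high, far right. Origin on its underside.
- lotion: Bystander, to be left alone: amber glass bottle, 60 mm across, 150 mm high, left. Origin on its underside.
Things that resemble listed ones, but are neither listed nor needed, are in the scene too. What is shaped like the part that bears ball_center but green is not meant.

How it is judged:
By the outcome, as a careful person would: the job done as asked, in the order asked, and still so for the second after the job is handed in, with the robot touching nothing.
It also fails if it takes over 54 s, if anything falls off the work surface, if the arm or the gripper's body presses on something with over 40 N, if the wrist force passes 120 N, or if a joint passes its speed limit or range.

## Working session

There is one attempt and no reset: what is moved stays moved. The work goes in short steps, Python scripts to look and compute and a shell command to move; the robot and the scene stay as the last step left them, time stands still between calls to the robot, and variables do not carry over. Pictures are saved under pics/ and viewed, at most 11 in all, crops included, and the job is handed in when it is done.

```bash
mkdir -p pics; cat > h.py <<'E'
import numpy as np, cv2
from cell import manip
def ray_pts(cal,uv,d):
    K=np.array(cal["intrinsics"],float);uv=np.asarray(uv,float).reshape(-1,1,2)
    # invert radial
    p=cv2.undistortPoints(uv,K,np.array([cal["k1"],0,0,0,0],float)).reshape(-1,2)
    d=np.asarray(d,float).reshape(-1)
    c=np.c_[p[:,0]*d,-p[:,1]*d,-d,np.ones(len(d))]
    return (c@np.array(cal["pose"]).T)[:,:3]
def mask_pts(cal,m,depth):
    v,u=np.nonzero(m&(depth>0))
    return ray_pts(cal,np.c_[u,v],depth[v,u])
def sphere(P,r=32):
    from scipy.optimize import least_squares
    x0=np.median(P,0)-[0,0,15]
    f=least_squares(lambda c:np.linalg.norm(P-c,axis=1)-r,x0,loss='soft_l1',f_scale=2)
    return f.x,np.median(abs(f.fun))
E
python3 - <<'E'
from h import *
for n in("scene","top"):
    cal=manip.calibration(n);im,d=manip.camera(n)
    cv2.imwrite(f"pics/{n}.png",im[...,::-1]); np.save(f"{n}_d.npy",d)
    print(n,np.round(np.array(cal["pose"])[:3,3]),cal["k1"])
    for q in("ball_center","ball_in_tray_center","tray","ramp","tray_bar"):
        for r in manip.cut_out(q,n)[:4]:
            P=mask_pts(cal,r["mask"],d)
            print(q,round(r["score"],2),np.round(r["position"]),len(P),np.round(np.median(P,0)) if len(P) else 0, (np.round(sphere(P)[0],1),round(sphere(P)[1],1)) if "ball" in q and len(P)>30 else "")
s=manip.read_state();print(s["clock"],s["eef_pos"],s["eef_rot"],s["finger_gap"])
E
```

```text
scene [1202.  205. 1259.] -0.1404231349694383
ball_center 0.83 [198. 168.] 276 [ 551. -207.   68.] (array([ 541.4, -214.2,   47.8]), np.float64(1.2))
ball_center 0.56 [193. 140.] 262 [ 452. -272.   52.] (array([ 439.8, -278.4,   33.5]), np.float64(1.6))
ball_in_tray_center 0.52 [280. 190.] 273 [560.  79. 104.] (array([546.6,  77.8,  82.5]), np.float64(1.2))
ball_in_tray_center 0.21 [130. 170.] 557 [ 632. -426.   68.] (array([ 632.9, -426.8,   66.5]), np.float64(8.3))
tray 0.68 [296. 197.] 1517 [539. 134.  56.] 
tray_bar 0.62 [296. 196.] 1429 [540. 134.  56.] 
top [ 375.  -17. 1290.] -0.13601993258971382
ball_center 0.65 [331. 197.] 425 [ 537. -209.   69.] (array([ 540.4, -212.4,   46.8]), np.float64(1.0))
ball_center 0.65 [354. 233.] 389 [ 440. -271.   55.] (array([ 441.7, -275.9,   32.4]), np.float64(1.0))
ball_in_tray_center 0.94 [223. 196.] 442 [541.  80. 105.] (array([545.4,  81.8,  81.8]), np.float64(1.0))
ball_in_tray_center 0.15 [204. 208.] 2365 [512. 135.  54.] (array([517.1, 133.4,  50.9]), np.float64(27.5))
tray 0.77 [207. 210.] 2475 [513. 132.  54.] 
ramp 0.96 [203. 166.] 3879 [630. 141.  41.] 
tray_bar 0.66 [204. 205.] 2433 [512. 135.  54.] 
tray_bar 0.26 [136. 257.] 524 [385. 310. 102.] 
0.6 [ 146.60443792 -530.09518788  404.62950256] [-3.14155980e+00  3.67721065e-06  2.69840160e-01] 93.94923293581452
```

View pics/top.png

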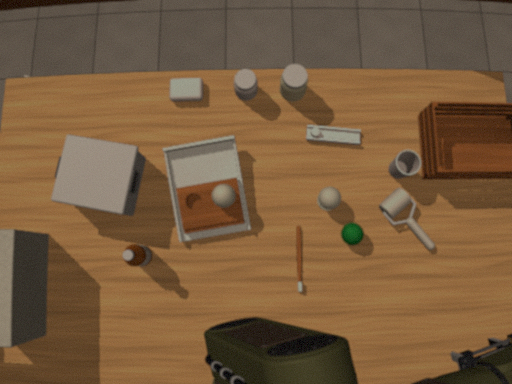

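View pics/scene.png

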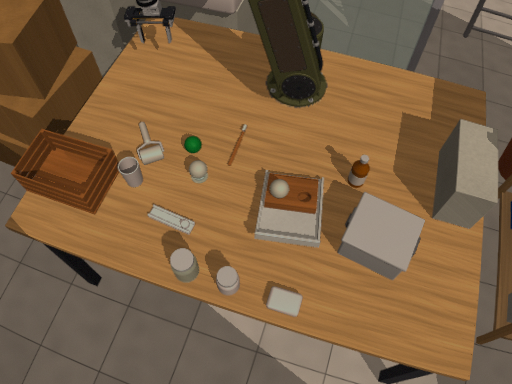

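The top view shows the pale ball on the dish at (330,198) and a green look-alike ball at (353,233), rejected because it is green. A second pale ball sits in the tray's right dimple at (223,196), so the left dimple at about (193,201) is the empty one. The scene view agrees: dish ball (198,170), green ball (193,144), tray ball (280,190). Next I'll work out the ramp and tray geometry.

```bash
cat > geo.py <<'E'
from h import *
def frame(n):
    cal=manip.calibration(n);im,d=manip.camera(n)
    rt=max(manip.cut_out("tray",n),key=lambda r:r["score"],default=None)
    rr=max(manip.cut_out("ramp",n),key=lambda r:r["score"],default=None)
    rb=max(manip.cut_out("ball_in_tray_center",n),key=lambda r:r["score"],default=None)
    out={}
    if rt:
        P=mask_pts(cal,cv2.erode(rt["mask"].astype(np.uint8),np.ones((3,3)))>0,d)
        c=np.c_[P[:,:2],np.ones(len(P))];w=np.ones(len(P),bool)
        for t in(15,8,5,4,4):
            s=np.linalg.lstsq(c[w],P[w,2],rcond=None)[0];w=abs(c@s-P[:,2])<t
        m=rt["mask"]|(rb["mask"] if rb else False)
        Q=mask_pts(cal,rt["mask"],d);Q=Q[abs(np.c_[Q[:,:2],np.ones(len(Q))]@s-Q[:,2])<6]
        print(n,"tray plane",np.round(s,3),"slopedeg",np.round(np.degrees(np.arctan(np.hypot(*s[:2]))),1),"dir",round(np.arctan2(s[1],s[0]),3))
        r=cv2.minAreaRect(Q[:,:2].astype(np.float32));print(" rect",np.round(r[0],1),np.round(r[1],1),round(r[2],1),"corners",np.round(cv2.boxPoints(r)).tolist(),"z",round(float(np.r_[r[0],1]@s),1))
    if rr:
        P=mask_pts(cal,rr["mask"]|(rt["mask"] if rt else False),d);P=P[(P[:,2]<90)&(P[:,2]>3)]
        r=cv2.minAreaRect(P[:,:2].astype(np.float32));print(" ramp rect",np.round(r[0],1),np.round(r[1],1),round(r[2],1),np.round(cv2.boxPoints(r)).tolist())
if __name__=="__main__":
    import sys
    for n in sys.argv[1:]:frame(n)
E
python3 geo.py top scene
```

```text
top tray plane [  0.126   0.023 -12.446] slopedeg 7.3 dir 0.178
 rect [522.4 122.2] [128.5 172.7] 9.2 corners [[445.0, 197.0], [473.0, 27.0], [600.0, 47.0], [572.0, 218.0]] z 56.3
 ramp rect [571.2 132.5] [266.4 204.6] 9.6 [[423.0, 211.0], [457.0, 9.0], [720.0, 54.0], [686.0, 255.0]]
 ramp rect [573.8 132.3] [273.2 212.4] 9.8 [[421.0, 214.0], [457.0, 4.0], [726.0, 51.0], [690.0, 260.0]]
```

```bash
python3 - <<'E'
from h import *
im=cv2.imread("pics/top.png")
cv2.imwrite("pics/crop.png",cv2.resize(im[130:250,150:375],None,fx=3.5,fy=3.5,interpolation=cv2.INTER_CUBIC))
E
```

```text
(no output)
```

View pics/crop.png

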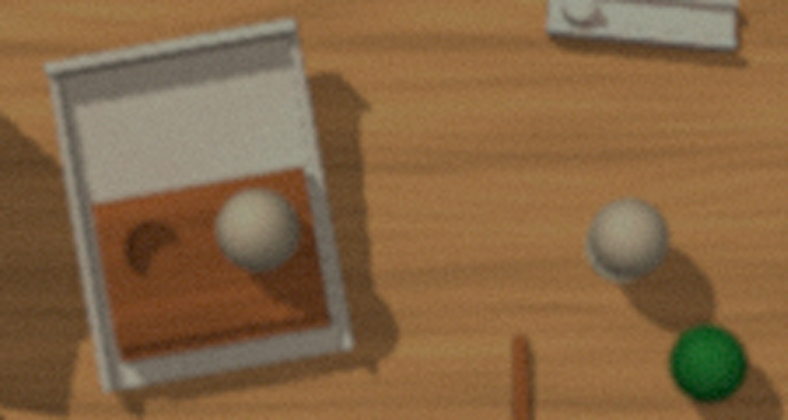

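The crop confirms the choice: the pale ball sits on the glass dish at crop (627,238). The green ball is at (708,362), and the left dimple at (150,245) is empty. The ramp yaw is about 0.167 rad. I'll approach with the fingers closing along the slope direction.

```bash
python3 -m creep '{"slide":[[4.5,3.6,0],[4.5,3.6,0],[4.5,3.6,0],[4.5,3.6,0],[4.5,3.6,0],[4.5,3.6,0],[4.5,3.6,0],[4.5,3.6,0]],"turn":[0.18,0.18,0.18,0.18,0.18,0.18,0.18,0.18],"claw":[1,1,1,1,1,1,1,1]}' 7; python3 -m creep '{"slide":[[0,0,0],[0,0,0]],"turn":[0,0],"claw":[1,1]}'
python3 - <<'E'
from h import *
s=manip.read_state();print(s["clock"],s["eef_pos"],s["eef_rot"])
E
```

```text
clock: 2.0
eef_pos: [507.9, -240.6, 404.8]
eef_rot: [3.141, 0.0, 1.716]
wrist_force: [-0.4, -1.5, 0.8]
finger_gap: 94.1
finger_force: 0.0
clock: 2.25
eef_pos: [506.4, -242.3, 404.5]
eef_rot: [-3.141, -0.0, 1.709]
wrist_force: [0.1, 0.7, 0.4]
finger_gap: 93.8
finger_force: 0.0
2.25 [ 506.35439204 -242.2716633   404.48200374] [-3.14119865e+00 -5.08913017e-05  1.70881248e+00]
```

```bash
cat > wb.py <<'E'
from h import *
import sys
cal=manip.calibration("wrist");im,d=manip.camera("wrist")
cv2.imwrite(sys.argv[1],im[...,::-1])
for q in sys.argv[2:]:
  for r in manip.cut_out(q,"wrist")[:3]:
    P=mask_pts(cal,cv2.erode(r["mask"].astype(np.uint8),np.ones((3,3)))>0,d)
    if len(P)<50: continue
    m=np.median(im[r["mask"]],0)
    print(q,round(r["score"],2),np.round(r["position"]),len(P),np.round(np.median(P,0)),"rgb",m,[np.round(x,1) for x in sphere(P)])
s=manip.read_state();print(s["clock"],np.round(s["eef_pos"],1),s["eef_rot"][2])
E
python3 wb.py pics/w1.png ball_center
```

```text
ball_center 0.86 [192. 200.] 2626 [ 446. -269.   57.] rgb [23. 98. 36.] [array([ 442.1, -277. ,   32.6]), np.float64(0.4)]
ball_center 0.7 [292. 156.] 3093 [ 539. -210.   72.] rgb [155. 144. 119.] [array([ 543.1, -213.7,   47.1]), np.float64(0.3)]
2.35 [ 505.9 -242.9  404.7] 1.707442089340833
```

View pics/w1.png

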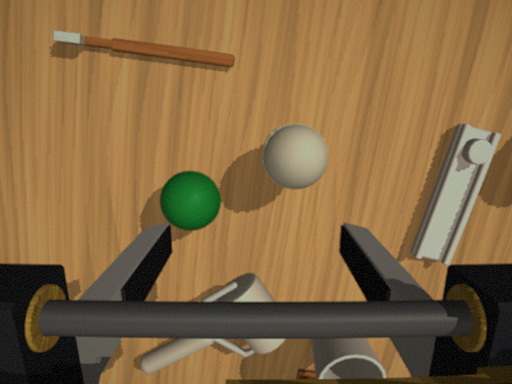

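Wrist view: pale ball at (296,156) measures (543,-214,47), which agrees with the other cameras. The green ball is at (190,200). Moving over and down, stopping short first to check.

```bash
python3 -m creep '{"slide":[[1.8,1.5,-2.5],[1.8,1.4,-4],[0,0,-4],[0,0,-3],[0,0,0],[0,0,0]],"turn":[0.03,0,0,0,0,0],"claw":[1,1,1,1,1,1]}' 7
```

```text
clock: 3.1
eef_pos: [542.6, -213.8, 271.2]
eef_rot: [3.14, 0.001, 1.739]
wrist_force: [-0.4, -0.6, 0.4]
finger_gap: 94.2
finger_force: 0.0
```

```bash
python3 -m creep '{"slide":[[0,0,-1.5],[0,0,-1.5],[0,0,-0.9],[0,0,0],[0,0,0],[0,0,0],[0,0,0],[0,0,0]],"turn":[0,0,0,0,0,0,0,0],"claw":[1,1,1,1,0.85,0.75,0.68,0.6]}' 7; python3 -m creep '{"slide":[[0,0,0],[0,0,0],[0,0,0],[0,0,0]],"turn":[0,0,0,0],"claw":[0.6,0.6,0.6,0.6]}' 7
```

```text
clock: 4.1
eef_pos: [542.4, -213.2, 230.8]
eef_rot: [-3.141, -0.0, 1.74]
wrist_force: [-4.8, -0.4, 3.3]
finger_gap: 63.4
finger_force: 7.0
clock: 4.6
eef_pos: [542.4, -213.2, 230.8]
eef_rot: [-3.141, -0.0, 1.74]
wrist_force: [-5.0, -0.6, 4.4]
finger_gap: 63.4
finger_force: 7.0
```

```bash
python3 -m creep '{"slide":[[0,0,0.5],[0,0,1],[0,0,2],[0,0,3],[0,0,3],[0,0,2],[0,0,0],[0,0,0]],"turn":[0,0,0,0,0,0,0,0],"claw":[0.6,0.6,0.6,0.6,0.6,0.6,0.6,0.6]}' 8
python3 -m creep '{"slide":[[0,2,0],[0,3,0],[0,3,0],[0,4,0],[0,4,0],[0,3,0],[0,2,0],[0,0,0]],"turn":[0,0,0,0,0,0,0,0],"claw":[0.6,0.6,0.6,0.6,0.6,0.6,0.6,0.6]}' 8
python3 wb.py pics/w2.png ball_center tray
python3 geo.py top
```

```text
clock: 5.6
eef_pos: [542.5, -213.0, 344.9]
eef_rot: [-3.141, -0.001, 1.74]
wrist_force: [0.0, 0.1, -2.2]
finger_gap: 63.5
finger_force: 8.0
clock: 6.6
eef_pos: [542.5, -1.9, 345.3]
eef_rot: [-3.141, -0.0, 1.742]
wrist_force: [-0.3, 0.1, -1.9]
finger_gap: 63.5
finger_force: 8.0
ball_center 0.86 [254. 246.] 11337 [541.   9. 186.] rgb [163. 154. 127.] [array([543.5,  -2.3, 161.4]), np.float64(0.3)]
tray 0.76 [240.  56.] 17375 [513. 105.  55.] rgb [133.  81.  39.] [array([527. ,  94.6,  55.8]), np.float64(19.7)]
6.75 [542.6  -3.7 345.5] 1.7391844068545783
top tray plane [  0.129   0.022 -13.519] slopedeg 7.4 dir 0.171
 rect [521.7 123.4] [129.1 170.2] 9.9 corners [[444.0, 196.0], [473.0, 29.0], [600.0, 51.0], [571.0, 218.0]] z 56.3
 ramp rect [583.5 137.1] [285.4 214.2] 10.7 [[423.0, 216.0], [463.0, 5.0], [744.0, 58.0], [704.0, 269.0]]
```

View pics/w2.png

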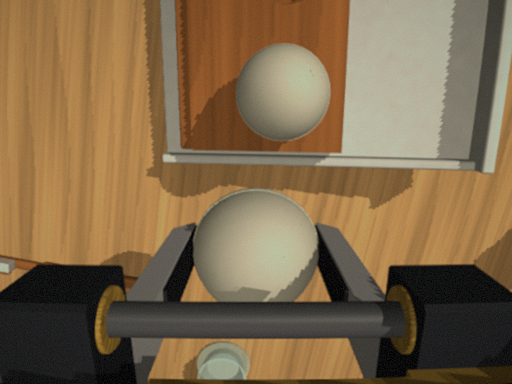

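Wrist view: the ball is held centred at (256,246). The tray ball is at (283,92), and the tray edges run parallel to the image axes, so the yaw is right. Moving on to look straight at the empty dimple.

```bash
python3 -m creep '{"slide":[[0,2,0.5],[0,3,0.5],[0,3,0],[0,1.5,0],[0,0,0],[0,0,0]],"turn":[0,0,0,0,0,0],"claw":[0.6,0.6,0.6,0.6,0.6,0.6]}' 8
cat > w3.py <<'E'
from h import *
cal=manip.calibration("wrist");im,d=manip.camera("wrist")
cv2.imwrite("pics/w3.png",im[...,::-1])
for r in manip.cut_out("ball_in_tray_center","wrist")[:3]:
    P=mask_pts(cal,cv2.erode(r["mask"].astype(np.uint8),np.ones((3,3)))>0,d)
    if len(P)>50:print(round(r["score"],2),np.round(r["position"]),[np.round(x,1) for x in sphere(P)])
r=manip.cut_out("tray","wrist")[0]
P=mask_pts(cal,r["mask"],d);c=np.c_[P[:,:2],np.ones(len(P))];w=np.ones(len(P),bool)
for t in(15,8,4,2,1.5,1.5):
    s=np.linalg.lstsq(c[w],P[w,2],rcond=None)[0];w=abs(c@s-P[:,2])<t
e=c@s-P[:,2]
print("plane",np.round(s,4),w.sum())
D=P[(e>4)&(e<20)]
# dimple points: near expected seat
D=D[np.hypot(D[:,0]-537,D[:,1]-165)<30]
print("dimple",len(D),(np.round(cv2.minEnclosingCircle(D[:,:2].astype(np.float32))[0],1),D[:,2].min()) if len(D) else "", np.round(D.mean(0),1) if len(D) else "")
T=P[w]; 
a=0.168;u=np.array([np.cos(a),np.sin(a)]);v=np.array([-u[1],u[0]])
print("u",np.percentile(T[:,:2]@u,[.5,99.5]),"v",np.percentile(T[:,:2]@v,[.5,99.5]))
s=manip.read_state();print(s["clock"],np.round(s["eef_pos"],1),s["eef_rot"][2])
E
python3 w3.py
```

```text
clock: 7.7
eef_pos: [542.6, 91.3, 355.6]
eef_rot: [-3.141, 0.0, 1.739]
wrist_force: [0.7, -0.9, -1.0]
finger_gap: 63.7
finger_force: 8.0
0.77 [263. 189.] [array([547.9,  80. ,  82.8]), np.float64(0.2)]
0.31 [237. 124.] [array([522.4, 151.1,  59.1]), np.float64(18.0)]
plane [ 0.1203  0.0197 -8.6238] 18989
dimple 2341 (array([537.4, 166.3]), np.float64(37.35464364744513)) [537.2 166.6  41.8]
u [484.30853702 600.63262345] v [-24.5679826  116.59446675]
7.85 [542.7  91.2 355.7] 1.7388070418748152
```

View pics/w3.png

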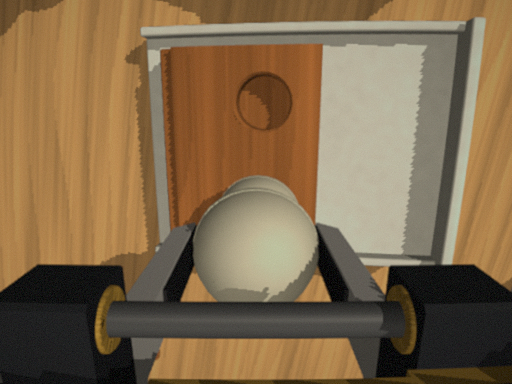

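Wrist view: the empty dimple's rim is centred at (264,101). It measures about (537,166) in the slab, so the seat is near (533.5,165.5,82.7). Moving over and lowering.

```bash
python3 -m creep '{"slide":[[-0.3,1.5,0],[-0.4,2.5,0],[-0.3,2.4,0],[0,1,0],[0,0,-2],[0,0,-3],[0,0,-2],[0,0,-1]],"turn":[0,0,0,0,0,0,0,0],"claw":[0.6,0.6,0.6,0.6,0.6,0.6,0.6,0.6]}' 8
python3 -m creep '{"slide":[[0,0,-0.3],[0,0,0],[0,0,0]],"turn":[0,0,0],"claw":[0.6,0.6,0.6]}' 8
```

```text
clock: 8.85
eef_pos: [532.5, 165.8, 274.7]
eef_rot: [-3.14, 0.0, 1.74]
wrist_force: [-0.6, 0.2, -0.4]
finger_gap: 63.5
finger_force: 8.0
clock: 9.22
eef_pos: [532.7, 165.9, 273.4]
eef_rot: [3.14, -0.0, 1.74]
wrist_force: [0.2, 0.3, -2.1]
finger_gap: 63.5
finger_force: 8.0
```

```bash
python3 -m creep '{"slide":[[0,0,-0.3],[0,0,0],[0,0,0]],"turn":[0,0,0],"claw":[0.6,0.6,0.6]}' 8
python3 -m creep '{"slide":[[0,0,-0.2],[0,0,0],[0,0,0]],"turn":[0,0,0],"claw":[0.6,0.6,0.6]}' 8
```

```text
clock: 9.6
eef_pos: [532.6, 165.9, 269.7]
eef_rot: [3.142, -0.0, 1.74]
wrist_force: [0.0, -0.7, -1.5]
finger_gap: 63.6
finger_force: 8.0
clock: 9.98
eef_pos: [532.6, 165.9, 267.6]
eef_rot: [-3.142, 0.0, 1.74]
wrist_force: [0.1, 0.4, -1.4]
finger_gap: 63.5
finger_force: 8.0
```

```bash
python3 -m creep '{"slide":[[0,0,-0.1],[0,0,0],[0,0,0]],"turn":[0,0,0],"claw":[0.6,0.6,0.6]}' 8
python3 -m creep '{"slide":[[0,0,-0.1],[0,0,0],[0,0,0]],"turn":[0,0,0],"claw":[0.6,0.6,0.6]}' 8
```

```text
clock: 10.35
eef_pos: [532.6, 165.9, 266.7]
eef_rot: [-3.142, 0.0, 1.74]
wrist_force: [0.1, -0.0, -2.4]
finger_gap: 63.5
finger_force: 8.0
clock: 10.72
eef_pos: [532.6, 165.9, 265.9]
eef_rot: [3.141, 0.0, 1.74]
wrist_force: [-2.0, -2.1, 4.4]
finger_gap: 63.0
finger_force: 8.0
```

Contact at +4 N, so the ball is seated. Opening a little, then lifting straight up.

```bash
python3 -m creep '{"slide":[[0,0,0],[0,0,0],[0,0,0],[0,0,0],[0,0,0.3],[0,0,0.7],[0,0,1.5],[0,0,2]],"turn":[0,0,0,0,0,0,0,0],"claw":[0.7,0.74,0.8,0.8,0.82,0.85,0.85,0.85]}' 8
python3 -m creep '{"slide":[[0,0,3],[0,0,3],[-3,0,2],[-4,0,0],[-5,0,0],[-4,0,0],[0,0,0],[0,0,0]],"turn":[0,0,0,0,0,0,0,0],"claw":[0.85,0.85,0.85,0.85,0.85,0.85,0.85,0.85]}' 8
cat > chk.py <<'E'
from h import *
import sys
for n in("top","scene"):
    cal=manip.calibration(n);im,d=manip.camera(n)
    if n==sys.argv[1]: cv2.imwrite(sys.argv[2],cv2.resize(im[130:250,150:270] if n=="top" else im[150:260,230:350],None,fx=4,fy=4,interpolation=cv2.INTER_CUBIC)[...,::-1])
    for q in("ball_center","ball_in_tray_center"):
        for r in manip.cut_out(q,n)[:3]:
            P=mask_pts(cal,r["mask"],d)
            if len(P)>50 and len(P)<1000:print(n,q,round(r["score"],2),np.round(r["position"]),[np.round(x,1) for x in sphere(P)])
E
python3 chk.py top pics/t2.png; python3 geo.py top
```

```text
clock: 11.72
eef_pos: [532.6, 165.9, 311.9]
eef_rot: [3.142, 0.0, 1.74]
wrist_force: [0.2, -0.2, 0.6]
finger_gap: 79.8
finger_force: 0.0
clock: 12.72
eef_pos: [373.0, 165.9, 391.5]
eef_rot: [3.14, -0.0, 1.74]
wrist_force: [-0.8, 0.5, -0.2]
finger_gap: 80.1
finger_force: 0.0
top ball_center 0.56 [195. 202.] [array([530.8, 166.9,  82.1]), np.float64(1.1)]
top ball_in_tray_center 0.87 [224. 198.] [array([545.3,  82.2,  82.1]), np.float64(1.1)]
scene ball_center 0.73 [306. 192.] [array([532.1, 162.7,  83.3]), np.float64(1.1)]
scene ball_center 0.72 [194. 144.] [array([ 440.5, -277.9,   34.5]), np.float64(1.6)]
scene ball_in_tray_center 0.62 [279. 189.] [array([546.3,  77.5,  82.9]), np.float64(1.1)]
top tray plane [  0.13    0.026 -14.628] slopedeg 7.6 dir 0.195
 rect [522.1 122.2] [129.2 172.9] 9.3 corners [[444.0, 197.0], [472.0, 26.0], [600.0, 47.0], [572.0, 218.0]] z 56.5
 ramp rect [571.2 132.6] [265.7 205.1] 9.4 [[423.0, 212.0], [457.0, 10.0], [719.0, 53.0], [685.0, 256.0]]
```

View pics/t2.png

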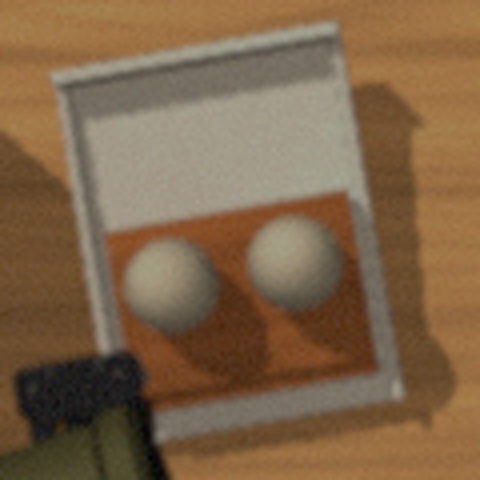

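Both balls are seated, at crop (170,285) and (293,262). Their centres are both at z≈82 and 86 mm apart, and the tray has not moved. For the push I'll turn back 90°, keep the fingers open as a wide two-point pusher, and go down behind the bar at about (431,105).

```bash
python3 -m creep '{"slide":[[0,-1,0],[0.5,-1,0],[1,-1,0],[1,-1,0],[1,-1,0],[1,-1,0],[1,0,0],[0.3,0,0]],"turn":[-0.175,-0.175,-0.175,-0.175,-0.175,-0.175,-0.175,-0.175],"claw":[0.85,0.85,0.85,0.85,0.85,0.85,0.85,0.85]}'
python3 -m creep '{"slide":[[0,0,-2],[0,0,-3],[0,0,-3],[0,0,-2],[0,0,0],[0,0,0]],"turn":[-0.171,0,0,0,0,0],"claw":[0.85,0.85,0.85,0.85,0.85,0.85]}'
```

```text
clock: 14.22
eef_pos: [431.0, 105.8, 390.5]
eef_rot: [-3.142, 0.0, 0.334]
wrist_force: [-0.0, 1.3, -0.5]
finger_gap: 80.0
finger_force: 0.0
clock: 14.98
eef_pos: [430.8, 106.0, 291.5]
eef_rot: [3.142, -0.001, 0.169]
wrist_force: [0.3, 0.7, 0.1]
finger_gap: 79.6
finger_force: 0.0
```

```bash
python3 -m creep '{"slide":[[0,0,-2],[0,0,-2.5],[0,0,-1.5],[0,0,-0.5],[0,0,0],[0,0,0]],"turn":[0,0,0,0,0,0],"claw":[0.85,0.85,0.85,0.85,0.85,0.85]}'
python3 wb.py pics/w4.png
```

```text
clock: 15.72
eef_pos: [430.8, 105.9, 226.3]
eef_rot: [-3.142, -0.001, 0.169]
wrist_force: [0.3, 0.8, -0.5]
finger_gap: 80.0
finger_force: 0.0
15.775 [430.8 105.9 226.3] 0.1687619306717396
```

View pics/w4.png

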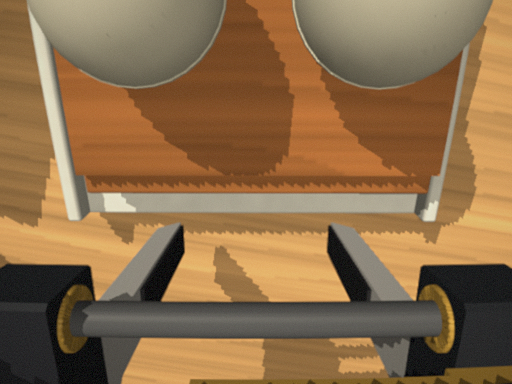

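Wrist view: the fingers (tips at about (175,235) and (340,235)) are square behind the tray bar (row ~200) and inside the rails. Starting a slow push along the slope.

```bash
python3 -m creep '{"slide":[[0.5,0.08,0.06],[0.5,0.08,0.06],[0.4,0.07,0.05],[0.3,0.05,0.04],[0.2,0.03,0.02],[0.2,0.03,0.02],[0.2,0.03,0.03],[0.2,0.03,0.03]],"turn":[0,0,0,0,0,0,0,0],"claw":[0.85,0.85,0.85,0.85,0.85,0.85,0.85,0.85]}'
python3 -m creep '{"slide":[[0.2,0.03,0.02],[0.2,0.03,0.03],[0.3,0.05,0.04],[0.3,0.05,0.04],[0.3,0.05,0.04],[0.3,0.05,0.04],[0.3,0.05,0.04],[0.3,0.05,0.04]],"turn":[0,0,0,0,0,0,0,0],"claw":[0.85,0.85,0.85,0.85,0.85,0.85,0.85,0.85]}'
```

```text
clock: 16.77
eef_pos: [455.1, 109.8, 228.4]
eef_rot: [-3.142, 0.003, 0.169]
wrist_force: [-6.0, -1.1, 2.8]
finger_gap: 80.2
finger_force: 3.3
clock: 17.77
eef_pos: [477.2, 113.5, 231.2]
eef_rot: [3.142, 0.003, 0.169]
wrist_force: [-4.9, -0.2, 1.4]
finger_gap: 79.5
finger_force: 2.6
```

```bash
python3 -m creep '{"slide":[[0.3,0.05,0.04],[0.3,0.05,0.04],[0.3,0.05,0.04],[0.3,0.05,0.03],[0.3,0.05,0.04],[0.3,0.05,0.04],[0.3,0.05,0.03],[0.3,0.05,0.04]],"turn":[0,0,0,0,0,0,0,0],"claw":[0.85,0.85,0.85,0.85,0.85,0.85,0.85,0.85]}'
python3 -m creep '{"slide":[[0.3,0.05,0.04],[0.3,0.05,0.04],[0.3,0.05,0.04],[0.3,0.05,0.03],[0.3,0.05,0.04],[0.3,0.05,0.04],[0.2,0.03,0.02],[0.1,0.02,0.01]],"turn":[0,0,0,0,0,0,0,0],"claw":[0.85,0.85,0.85,0.85,0.85,0.85,0.85,0.85]}'
python3 chk.py scene pics/s2.png
python3 - <<'E'
from h import *
# remaining gap tray front -> stop, along u, from the scene camera
n="scene";cal=manip.calibration(n);im,d=manip.camera(n)
r=manip.cut_out("ramp",n)[0];t=manip.cut_out("tray",n)[0]
u=np.array([.986,.166])
P=mask_pts(cal,r["mask"],d);T=mask_pts(cal,t["mask"],d)
T=T[(T[:,2]<90)]
print("ramp u",np.percentile(P[:,:2]@u,[1,50,99]),"z",np.percentile(P[:,2],[1,50,99]),"tray u",np.percentile(T[:,:2]@u,[1,50,99]))
pu=P[:,:2]@u
for a in range(620,740,6):
    w=(pu>=a)&(pu<a+6)
    if w.sum()>5: print(a,w.sum(),np.round(np.median(P[w,2]),1),end="; ")
E
```

```text
clock: 18.77
eef_pos: [501.8, 117.5, 234.7]
eef_rot: [3.142, 0.0, 0.169]
wrist_force: [-4.0, -0.3, -0.8]
finger_gap: 80.1
finger_force: 1.6
clock: 19.77
eef_pos: [522.7, 121.0, 237.3]
eef_rot: [-3.142, 0.0, 0.169]
wrist_force: [-4.9, -1.0, -0.0]
finger_gap: 79.6
finger_force: 2.2
top ball_center 0.65 [355. 232.] [array([ 441.5, -276.2,   32.4]), np.float64(1.2)]
top ball_center 0.56 [188. 172.] [array([603.9, 179.6,  91. ]), np.float64(1.1)]
top ball_in_tray_center 0.92 [220. 167.] [array([617.4,  94.3,  91.1]), np.float64(1.0)]
scene ball_center 0.89 [304. 210.] [array([604.2, 175.3,  91.7]), np.float64(1.0)]
scene ball_center 0.48 [194. 143.] [array([ 440.3, -277.5,   34.1]), np.float64(1.2)]
scene ball_in_tray_center 0.82 [274. 208.] [array([618.6,  90. ,  92. ]), np.float64(1.1)]
scene ball_in_tray_center 0.72 [359. 174.] [array([388. , 321. ,  80.2]), np.float64(6.3)]
scene ball_in_tray_center 0.17 [129. 171.] [array([ 633.1, -426.7,   66.3]), np.float64(7.5)]
ramp u [484.82339397 675.71369574 722.59763492] z [ 0.44768557 44.79602543 78.0603355 ] tray u [548.42423037 648.25486198 676.99968651]
620 12 39.6; 626 19 48.0; 632 18 46.8; 638 14 50.2; 644 19 50.1; 650 15 45.5; 656 15 50.8; 662 19 49.5; 668 16 52.3; 674 97 45.4; 680 108 44.9; 686 107 46.0; 692 98 46.4; 698 21 49.4; 704 30 67.9; 710 110 72.8; 716 329 61.7; 722 45 46.9;
```

View pics/s2.png

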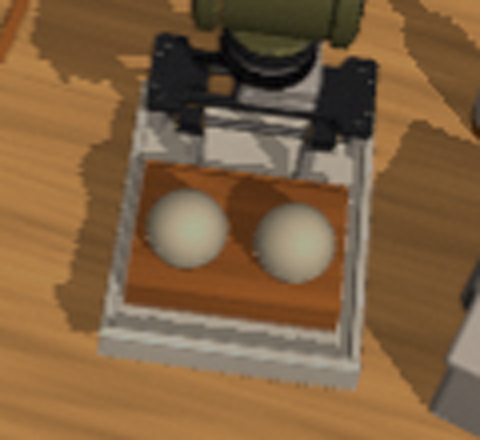

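The balls are still in their dimples, at crop (187,228) and (295,243). The tray has moved 73 mm square, with about 30 mm to go to the stop.

```bash
python3 -m creep '{"slide":[[0.2,0.03,0.02],[0.3,0.05,0.04],[0.3,0.05,0.04],[0.3,0.05,0.03],[0.3,0.05,0.04],[0.3,0.05,0.04],[0.2,0.03,0.02],[0.2,0.03,0.03]],"turn":[0,0,0,0,0,0,0,0],"claw":[0.85,0.85,0.85,0.85,0.85,0.85,0.85,0.85]}'
python3 -m creep '{"slide":[[0.1,0.02,0.01],[0.1,0.02,0.01],[0.1,0.02,0.01],[0.1,0.02,0.01]],"turn":[0,0,0,0],"claw":[0.85,0.85,0.85,0.85]}'
```

```text
clock: 21.22
eef_pos: [543.7, 124.4, 239.9]
eef_rot: [-3.142, 0.0, 0.169]
wrist_force: [-5.0, -0.1, -0.2]
finger_gap: 80.0
finger_force: 2.5
clock: 21.72
eef_pos: [547.6, 125.2, 240.3]
eef_rot: [3.142, 0.0, 0.169]
wrist_force: [-6.6, -0.9, 1.7]
finger_gap: 79.7
finger_force: 3.1
```

```bash
python3 -m creep '{"slide":[[0.1,0.02,0.01],[0.1,0.02,0.01],[0.1,0.02,0.01]],"turn":[0,0,0],"claw":[0.85,0.85,0.85]}'
python3 -m creep '{"slide":[[0.1,0.02,0.01],[0.1,0.02,0.01]],"turn":[0,0],"claw":[0.85,0.85]}'
```

```text
clock: 22.1
eef_pos: [550.6, 125.8, 240.7]
eef_rot: [3.142, 0.0, 0.169]
wrist_force: [-6.3, -0.9, 2.8]
finger_gap: 80.1
finger_force: 3.4
clock: 22.35
eef_pos: [552.6, 126.2, 240.9]
eef_rot: [3.142, 0.0, 0.169]
wrist_force: [-7.5, -0.6, 3.4]
finger_gap: 79.8
finger_force: 3.6
```

```bash
python3 -m creep '{"slide":[[0.1,0.02,0.01],[0.1,0.02,0.01]],"turn":[0,0],"claw":[0.85,0.85]}'
python3 -m creep '{"slide":[[0.1,0.02,0.01],[0.1,0.02,0.01]],"turn":[0,0],"claw":[0.85,0.85]}'
```

```text
clock: 22.6
eef_pos: [554.6, 126.6, 241.2]
eef_rot: [3.142, 0.0, 0.169]
wrist_force: [-7.5, -1.0, 3.9]
finger_gap: 79.7
finger_force: 3.8
clock: 22.85
eef_pos: [556.5, 127.0, 241.4]
eef_rot: [3.142, 0.0, 0.169]
wrist_force: [-8.2, -2.5, 3.8]
finger_gap: 79.8
finger_force: 4.0
```

```bash
python3 -m creep '{"slide":[[0.1,0.02,0.01],[0.1,0.02,0.01]],"turn":[0,0],"claw":[0.85,0.85]}'
python3 chk.py top pics/t3.png
python3 - <<'E'
from h import *
cal=manip.calibration("wrist");im,d=manip.camera("wrist")
cv2.imwrite("pics/w5.png",im[...,::-1])
E
```

```text
clock: 23.1
eef_pos: [557.9, 127.3, 241.4]
eef_rot: [3.142, 0.004, 0.169]
wrist_force: [-22.0, -4.9, 14.0]
finger_gap: 79.9
finger_force: 11.4
top ball_center 0.87 [356. 234.] [array([ 441.6, -276. ,   32.4]), np.float64(1.1)]
top ball_center 0.51 [188. 158.] [array([637.3, 184.6,  94.9]), np.float64(1.2)]
top ball_center 0.31 [403. 163.] [array([ 630.9, -424.8,   58.8]), np.float64(12.4)]
top ball_in_tray_center 0.82 [219. 153.] [array([651.6, 100.7,  95.2]), np.float64(1.0)]
top ball_in_tray_center 0.61 [297. 261.] [array([ 381.1, -126. ,   27.9]), np.float64(16.9)]
scene ball_center 0.83 [302. 220.] [array([638.4, 180.9,  96.1]), np.float64(1.1)]
scene ball_center 0.58 [193. 140.] [array([ 440.5, -278.1,   33.5]), np.float64(1.4)]
scene ball_in_tray_center 0.86 [273. 215.] [array([652.7,  96. ,  96.1]), np.float64(1.2)]
```

View pics/t3.png

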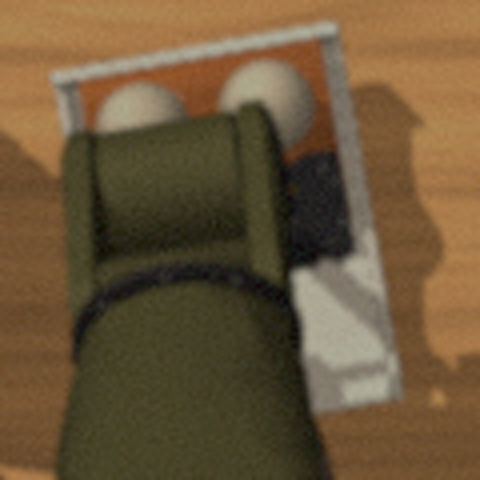

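The force jumped to 22 N, so the tray is against the stop. The picture shows no gap at the stop edge, the balls are at crop (140,115) and (265,105), and the line between them still matches the ramp yaw (0.168). Backing off down the slope, then up.

```bash
python3 -m creep '{"slide":[[-0.1,-0.02,-0.01],[-0.3,-0.05,-0.03],[-1,-0.17,-0.1],[-2,-0.34,-0.1],[-2.5,-0.4,0],[-1,-0.17,1],[0,0,3],[0,0,3]],"turn":[0,0,0,0,0,0,0,0],"claw":[0.85,0.85,0.85,0.85,0.85,0.85,0.85,0.85]}'
python3 -m creep '{"slide":[[-1,0,4],[-4,-2,4],[-5,-3,3],[-3,-3,0],[0,-3,0],[0,0,0]],"turn":[0,0,0,0,0,0],"claw":[0.85,0.85,0.85,0.85,0.85,0.85]}'
python3 chk.py top pics/t4.png; python3 geo.py top
```

```text
clock: 24.45
eef_pos: [489.7, 115.9, 310.7]
eef_rot: [-3.142, -0.001, 0.169]
wrist_force: [0.0, 0.3, 0.8]
finger_gap: 79.6
finger_force: 0.0
clock: 25.2
eef_pos: [361.7, 6.3, 418.6]
eef_rot: [3.141, -0.002, 0.166]
wrist_force: [0.8, -0.3, 0.1]
finger_gap: 79.7
finger_force: 0.0
top ball_center 0.89 [356. 233.] [array([ 441.6, -276.2,   32. ]), np.float64(1.1)]
top ball_center 0.64 [185. 162.] [array([637.2, 184.9,  94.9]), np.float64(1.1)]
top ball_in_tray_center 0.67 [298. 258.] [array([ 381.5, -126.3,   27.2]), np.float64(16.5)]
top ball_in_tray_center 0.6 [215. 156.] [array([651.7, 100.4,  95.3]), np.float64(0.9)]
scene ball_center 0.83 [194. 143.] [array([ 440.6, -277.7,   33.6]), np.float64(1.2)]
scene ball_center 0.58 [301. 219.] [array([638.1, 181. ,  95.9]), np.float64(1.2)]
scene ball_in_tray_center 0.57 [274. 217.] [array([652.6,  95.7,  96. ]), np.float64(1.1)]
top tray plane [  0.14    0.022 -21.644] slopedeg 8.1 dir 0.158
 rect [630.1 140.6] [132.6 173.1] 9.6 corners [[550.0, 215.0], [579.0, 44.0], [710.0, 66.0], [681.0, 237.0]] z 69.7
 ramp rect [571.5 132.7] [265.9 204.9] 9.6 [[423.0, 212.0], [457.0, 10.0], [720.0, 54.0], [686.0, 256.0]]
```

View pics/t4.png

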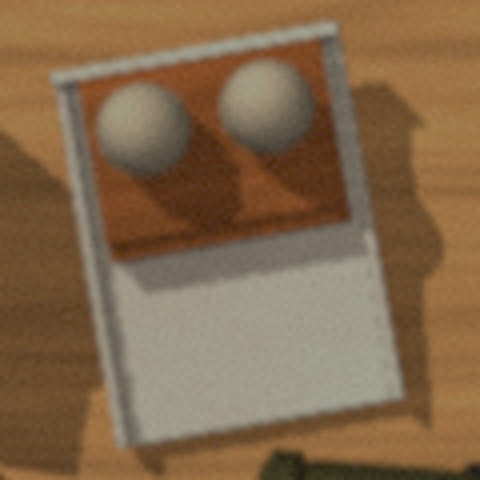

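The tray is square against the stop, with both balls seated at crop (143,128) and (266,106). Nothing has moved since the arm backed off, and it is touching nothing. Handing in.

```bash
python3 -c "from cell import manip; print(manip.sign_off())"
```

```text
the job is handed in; nothing more can be done
None
```

The bath ball is in the left dimple beside the other, the tray rests square against the stop with both balls seated, nothing else was touched as far as I saw, and I handed the job in at about 25 s (no verdict shown).

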